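# Line up the turned finials by height on the finishing board

### The arm

A 6-joint arm with a two-finger parallel gripper is mounted at the origin on the work surface. World frame = base frame: x ahead of the robot, y to its left, z up, the work surface at z = 0. Lengths are in m, angles in rad, forces in N, time in s.
With the tool pointing down it reaches from about 0.25 to 0.775 m from the base axis. Payload 4 kg.
Tool frame: the origin (TCP) lies at the very end of the fingers, on their centre line; the grasp point (between the pads) lies 19 mm behind it (arm.pinch_z is the distance from the TCP to the grasp point, in m); z points along the fingers, x is the direction in which the jaws open and shut, and the axes are right-handed (so a half turn about z gives the same grasp; the last joint's range is limited). The gripper opens to 94 mm and grips with 3 to 60 N. Pads are 16 mm wide; open, the fingers measure 119 mm over their backs; the gripper's body (75 mm by 177 mm) begins 78 mm behind the grasp point.
Start: joints at [1.071, 0.087, 1.371, -0, 1.684, -0.103], TCP at [0.213, 0.507, 0.206] pointing down, gripper open.
Joint ranges: [-3.1, 3.1], [-0.76, 2.03], [0.27, 2.55], [-1.08, 4.22], [0.17, 2.65], [-2.57, 2.57]. Speed limits (rad/s): [2.79, 2.79, 3.14, 3.14, 3.14, 3.14].

### API

Orientations are given as a unit quaternion [x, y, z, w].
In Python, from station import arm, capture, nets gives the robot as it stands.
- The arm moves only by the shell command python3 -m handwheel 'ROWS'. ROWS is JSON, a list that holds one entry, the list of rows, each a list of 5 numbers: the shift along the tool's x, y, z in cm, then the turn about the tool's z in rad, then the finger opening in cm, from 0 to 9.4. In form: [[[dx, dy, dz, yaw, hand], ...]]. A call has 1 to 12 rows; each row shifts and turns the commanded pose from where the row before left it, along the tool's axes as they then stand; what a row does not reach is not made up. A row lasts 1/12 s, in which the tool goes at most 41.7 mm and 7.16 degrees, less where a joint would pass 70% of its speed; a pose out of reach is approached as far as the arm can. A call is refused whole if a number of a shift passes 4.17 or a number of a turn 0.125, either way. A call with a gripper value outside its range is refused whole. The fingers move at their own pace and stop on an object; the grip force is fixed at half the most. Time passes only in rows, so rows that do not move let the fingers close. It gives the time, the measured TCP pose, the force and the opening at its end, in the units of the state.
- arm.sense(): the state, without advancing time (a new reading comes with each control period).
- capture(name): name is "side" or "top" or "wrist"; returns a dict with "frame" (384x512x3 uint8, red, green, blue), "fx", "fy", "cx", "cy" (pixels), "distortion" ([k1, k2, p1, p2, k3] as OpenCV has them; the pictures are not rectified), "world_from_camera" (4x4, takes a point from camera to world coordinates). Camera axes: x right, y down, z forward; pixel columns grow to the right and rows downward; lengths in m; the calibration is good to about 2 mm. A picture is of the moment at which its call begins. There is no depth.
- arm.job_done(): hands the job in, once; it reports no verdict.
Trained networks look in the newest picture that a camera, given by its name, has taken for a name from the list of things; names that differ only in an ending like _2 or _b are one class to them, and where a whole thing is asked for, a point or a joint stands for the part that bears it (a point fixed in the world has none). Each returns a list of dicts, best first, with "confidence" (0 to 1); they miss things now and then, are a little off and sometimes report something else, mostly with a low value. They report only what shows in the picture. A call takes as long as a camera call. They do not tell look-alikes from the thing itself.
- nets.cut_out(camera, query): "mask" (384x512 bool, what is visible of it) and "bbox" ([left, top, width, height] in pixels, round what is visible of it).
The state is a dict: "clock": time; "qpos": joint angles; "joint_vel": joint speeds; "joint_torque": joint torques, N m; "eef_pos": TCP position; "ee_rot": TCP orientation; "contact_force": force on the tool from outside, world axes, zero at the start; "moment": the same for the moment, N m; "width": finger opening in m.
Only numpy, scipy, OpenCV 4.12 (cv2) and the standard library are available. Lean on these libraries where they do the work, as an engineer would, in place of code of your own. Each camera call takes 0.05 s, during which the arm holds its last target. There are 200 camera calls.

### The job

Set out the four turned wooden finials in order of height along the finishing board, each standing upright in the middle of its own green felt disc: the shortest on the disc next to the brass post, then rising one by one to the tallest at the other end. Do not let any finial fall over on the way.

Things in the scene. Friction and masses are not known exactly. Their poses are not given: they have to be found in the camera images.
- finial_red_mid (a point): Loose turned finial standing upright, 60 mm tall, round: deep red wood with a pale ring; a plain stubby barrel (44 mm across from the foot to z = 44 mm) with a 30 mm wide neck above it. The SHORTEST. The point is at its centre, half-way up (30 mm above its underside); z is its upright axis, yaw means nothing. 50 to 110 g before random changes. Grip it round the barrel, 44 mm wide, at this point.
- finial_pale_mid (a point): Loose turned finial standing upright, 76 mm tall, round: pale cream wood with a dark ring. SECOND shortest. Foot 48 mm across, barrel 44 mm across from 22 mm below to 14 mm above this point, 30 mm neck above. The point is at its centre, half-way up (38 mm above its underside); z is its upright axis, yaw means nothing. 50 to 110 g before random changes. Grip it round the barrel, 44 mm wide, at this point.
- finial_dark_mid (a point): Loose turned finial standing upright, 92 mm tall, round: very dark brown wood with a pale ring. SECOND tallest. Foot 48 mm across, barrel 44 mm across from 22 mm below to 14 mm above this point, 30 mm neck above. The point is at its centre, half-way up (46 mm above its underside); z is its upright axis, yaw means nothing. 50 to 110 g before random changes. Grip it round the barrel, 44 mm wide, at this point.
- finial_tan_mid (a point): Loose turned finial standing upright, 108 mm tall, round: bright orange-brown wood with a dark ring. The TALLEST. Foot 48 mm across, barrel 44 mm across from 22 mm below to 14 mm above this point, 30 mm neck above. The point is at its centre, half-way up (54 mm above its underside); z is its upright axis, yaw means nothing. 50 to 110 g before random changes. Grip it round the barrel, 44 mm wide, at this point.
- disc_a_top (a point): Dark green round felt disc, 60 mm across, 4 mm thick, at the end on the robot's right (-y) of the row of four on the fixed white finishing board (85 mm wide, 450 mm long, 14 mm thick; discs 90 mm apart along it). The point is the centre of its top face, 18 mm above the work surface; x points across the board, away from the robot, y along the board to the left.
- disc_b_top (a point): Dark green round felt disc, 60 mm across, 4 mm thick, second from the robot's right of the row of four on the fixed white finishing board (85 mm wide, 450 mm long, 14 mm thick; discs 90 mm apart along it). The point is the centre of its top face, 18 mm above the work surface; x points across the board, away from the robot, y along the board to the left.
- disc_c_top (a point): Dark green round felt disc, 60 mm across, 4 mm thick, third from the robot's right of the row of four on the fixed white finishing board (85 mm wide, 450 mm long, 14 mm thick; discs 90 mm apart along it). The point is the centre of its top face, 18 mm above the work surface; x points across the board, away from the robot, y along the board to the left.
- disc_d_top (a point): Dark green round felt disc, 60 mm across, 4 mm thick, at the end on the robot's left (+y) of the row of four on the fixed white finishing board (85 mm wide, 450 mm long, 14 mm thick; discs 90 mm apart along it). The point is the centre of its top face, 18 mm above the work surface; x points across the board, away from the robot, y along the board to the left.
- brass_post: Brass post, 28 mm across, 38 mm tall, fixed on one end of the finishing board, 70 mm from the centre of the nearest disc (a black post of the same shape is on the other end; which end has the brass one changes). Origin: centre of its underside, 14 mm above the work surface.
Not all that is in view belongs to the job. What is shaped like the part that bears finial_pale_mid but blue is not meant.

How it is judged:
At the end, for the whole second after the job is handed in: Each finial stands upright (within 0.08 rad) on its own disc, its centre within 14 mm of the disc's centre, on the felt (height within 5 mm), in order of height with the shortest (red) next to the brass post, then pale, dark, and the tallest (orange-brown); all released and at rest (((horizontal distance between brass_post and disc_a_top below 0.1 m and horizontal distance between finial_red_mid and disc_a_top below 0.014 m and horizontal distance between finial_pale_mid and disc_b_top below 0.014 m and horizontal distance between finial_dark_mid and disc_c_top below 0.014 m and horizontal distance between finial_tan_mid and disc_d_top below 0.014 m) or (horizontal distance between brass_post and disc_d_top below 0.1 m and horizontal distance between finial_red_mid and disc_d_top below 0.014 m and horizontal distance between finial_pale_mid and disc_c_top below 0.014 m and horizontal distance between finial_dark_mid and disc_b_top below 0.014 m and horizontal distance between finial_tan_mid and disc_a_top below 0.014 m)) and angle between each of finial_red_mid, finial_pale_mid, finial_dark_mid, finial_tan_mid's own z axis and vertical below 0.08 rad and height (world z) of finial_red_mid between 0.043 and 0.053 m and linear speed of each of finial_red, finial_pale, finial_dark, finial_tan below 0.02 m/s and angular speed of each of finial_red, finial_pale, finial_dark, finial_tan below 0.2 rad/s and height (world z) of finial_pale_mid between 0.051 and 0.061 m and height (world z) of finial_dark_mid between 0.059 and 0.069 m and height (world z) of finial_tan_mid between 0.067 and 0.077 m); the robot touches nothing.
It fails at once if the red finial is tipped over (more than 1 rad from upright) (angle between finial_red_mid's own z axis and vertical above 1 rad).
It fails at once if the pale finial is tipped over (more than 1 rad from upright) (angle between finial_pale_mid's own z axis and vertical above 1 rad).
It fails at once if the dark finial is tipped over (more than 1 rad from upright) (angle between finial_dark_mid's own z axis and vertical above 1 rad).
It fails at once if the orange-brown finial is tipped over (more than 1 rad from upright) (angle between finial_tan_mid's own z axis and vertical above 1 rad).
It also fails if it takes over 102 s, if anything falls off the work surface, if the arm or the gripper's body presses on something with over 40 N, if the wrist force passes 120 N, or if a joint passes its speed limit or range.

## Working session

There is one attempt and no reset: what is moved stays moved. The work goes in short steps, Python scripts to look and compute and a shell command to move; the robot and the scene stay as the last step left them, time stands still between calls to the robot, and variables do not carry over. Pictures are saved under pics/ and viewed, about 12 in all and at most 16, crops included, and the job is handed in when it is done.

```bash
mkdir -p pics; ls
python3 - <<'E'
from station import arm,capture,nets
import cv2,numpy as np
s=arm.sense();print(s['clock'],s['eef_pos'],s['ee_rot'],s['width'])
ims=[]
for c in ['side','top']:
    d=capture(c);cv2.imwrite(f'pics/{c}0.png',d['frame'][...,::-1])
    print(c,d['fx'],d['cx'],d['cy'],d['distortion'],np.round(d['world_from_camera'],3).tolist())
    for q in ['finial_red_mid','finial_pale_mid','finial_dark_mid','finial_tan_mid','brass_post']:
        for r in nets.cut_out(c,q)[:2]: print(q,round(r['confidence'],2),r['bbox'])
E
```

```text
pics
0.0 [0.21229422 0.50678893 0.20430184] [ 8.32605163e-01  5.53865897e-01 -9.68461056e-04  5.22035415e-04] 0.09408559505102106
side 497.75917182164005 254.0068084252739 186.78945318749652 [0.07402951 0.         0.         0.         0.        ] [[-0.984, -0.093, 0.152, 0.354], [-0.178, 0.539, -0.824, 0.887], [-0.005, -0.837, -0.546, 0.697], [0.0, 0.0, 0.0, 1.0]]
finial_red_mid 0.77 [280.6, 177.2, 20.2, 29.5]
finial_pale_mid 0.96 [286.7, 136.7, 22.3, 30.8]
finial_pale_mid 0.72 [310.8, 124.7, 20.5, 34.6]
finial_dark_mid 0.57 [268.0, 224.7, 23.9, 43.1]
finial_tan_mid 0.68 [236.1, 280.0, 31.6, 58.9]
brass_post 0.6 [183.5, 255.5, 20.0, 23.4]
brass_post 0.42 [286.4, 138.6, 20.7, 34.0]
top 383.81433383184907 260.1208069248296 196.21129524942748 [-0.1199709  0.         0.         0.         0.       ] [[0.008, -0.997, 0.082, 0.449], [-1.0, -0.007, 0.015, -0.04], [-0.015, -0.082, -0.996, 1.05], [0.0, 0.0, 0.0, 1.0]]
finial_red_mid 0.59 [284.3, 219.0, 16.6, 16.5]
finial_pale_mid 0.78 [348.3, 219.9, 16.5, 14.0]
finial_pale_mid 0.6 [377.7, 238.0, 20.7, 15.5]
finial_tan_mid 0.81 [131.7, 206.4, 24.6, 17.0]
brass_post 0.69 [176.1, 165.4, 14.5, 12.5]
brass_post 0.22 [129.6, 207.3, 26.6, 18.2]
```

View pics/side0.png

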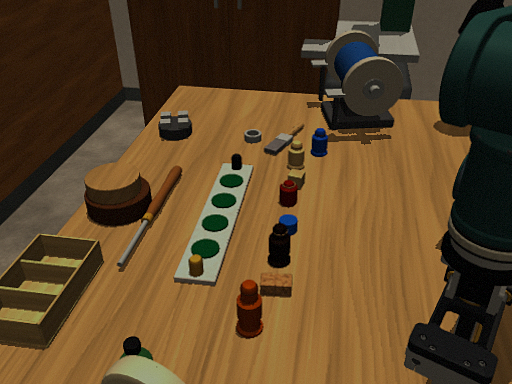

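View pics/top0.png

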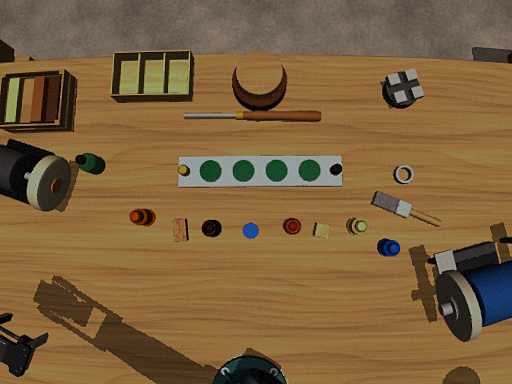

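The pictures show the brass post at the left (+y) end (top 184,170), so red goes on d, pale on c, dark on b and tan on a. In the top view the finials are tan (143,216), dark (212,228), red (292,226) and pale (357,226). The blue look-alike is at (389,247).

```bash
cat > h.py <<'E'
from station import arm,capture,nets
import cv2,numpy as np
from scipy.optimize import least_squares
def prof(H):
    m=H/2
    if H==60: return [(0,22),(44,22),(44,15),(58,12)]
    return [(0,24),(6,24),(m-22,22),(m+14,22),(m+14,15),(H-2,10)]
def proj(d,P):
    T=np.linalg.inv(d['world_from_camera'])
    K=np.array([[d['fx'],0,d['cx']],[0,d['fy'],d['cy']],[0,0,1]])
    return cv2.projectPoints(np.asarray(P,float),cv2.Rodrigues(T[:3,:3])[0],T[:3,3],K,np.array(d['distortion']))[0][:,0]
def ray(d,uv,z):
    K=np.array([[d['fx'],0,d['cx']],[0,d['fy'],d['cy']],[0,0,1]])
    u=cv2.undistortPoints(np.array([[uv]],float),K,np.array(d['distortion']))[0,0]
    W=np.array(d['world_from_camera']);v=W[:3,:3]@[*u,1];return W[:3,3]+v*(z-W[2,3])/v[2]
t=np.linspace(0,2*np.pi,40)
def sil(x,y,H,z0=0):
    return np.vstack([np.c_[x+r/1e3*np.cos(t),y+r/1e3*np.sin(t),0*t+z0+z/1e3] for z,r in prof(H)])
def bb(d,P):
    p=proj(d,P);a=p.min(0);b=p.max(0);return np.r_[a,b]
def fit(obs,H,x0,z0=0):
    f=lambda q:np.concatenate([bb(d,sil(*q,H,z0))-[b[0],b[1],b[0]+b[2],b[1]+b[3]] for d,b in obs])
    r=least_squares(f,x0,loss='soft_l1');return r.x,np.round(f(r.x),1)
E
python3 - <<'E'
from h import *
N={'red':(60,(292,226)),'pale':(76,(357,226)),'dark':(92,(212,228)),'tan':(108,(143,216))}
D={c:capture(c) for c in ['side','top']}
for n,(H,uv) in N.items():
    g=ray(D['top'],uv,H/2e3)[:2]
    obs=[]
    for c in D:
        for r in nets.cut_out(c,f'finial_{n}_mid'):
            b=np.array(r['bbox']);e=bb(D[c],sil(*g,H)); 
            if np.abs((b[:2]+b[2:]/2)-(e[:2]+e[2:])/2).max()<12: obs.append((D[c],b));break
    for o in [obs]+[[o] for o in obs]: 
        x,r=fit(o,H,g);print(n,np.round(x,4),r)
hsv=cv2.cvtColor(D['top']['frame'],cv2.COLOR_RGB2HSV)
m=cv2.inRange(hsv,(50,100,40),(85,255,255))
k,_,st,ce=cv2.connectedComponentsWithStats(m)
P=[]
for i in range(1,k):
    if st[i,4]>150: p=ray(D['top'],ce[i],.018);print(ce[i],st[i],np.round(p,4))
hsv=cv2.cvtColor(D['side']['frame'],cv2.COLOR_RGB2HSV)
m=cv2.inRange(hsv,(50,100,30),(85,255,255))
k,_,st,ce=cv2.connectedComponentsWithStats(m)
for i in range(1,k):
    if st[i,4]>150: p=ray(D['side'],ce[i],.018);print('side',ce[i],st[i,4],np.round(p,4))
E
```

```text
red [ 0.4527 -0.1138] [-0.2  1.  -1.8  1.4  1.   0.8  0.4  0.4]
red [ 0.4509 -0.1193] [ 0.9 -0.2 -0.8  0.2]
red [ 0.4541 -0.1121] [ 0.3  0.2 -0.3 -0.2]
pale [ 0.4507 -0.2815] [-0.4 -1.4 -1.8  0.7 -1.6  0.3  1.5  2.9]
pale [ 0.4476 -0.2802] [ 0.7 -1.1 -0.7  1. ]
pale [ 0.4552 -0.2814] [-1.7 -1.3  1.5  1.3]
dark [0.4449 0.1023] [ 0.1  0.1  0.3 -1.1  0.2 -1.1 -1.4  0.3]
dark [0.4451 0.104 ] [-0.1  0.6  0.1 -0.6]
dark [0.4439 0.1007] [ 0.8 -0.7 -0.8  0.7]
tan [0.4742 0.2869] [ 0.3  1.3 -5.4 -2.8 -0.7  1.7  0.6  0.3]
tan [0.4691 0.2893] [ 2.8  2.6 -2.7 -1.3]
tan [0.4769 0.2866] [-0.6  0.6  0.7 -0.7]
[ 87.97191011 161.97752809] [ 79 153  17  18 178] [0.6277 0.4605 0.018 ]
[209.89325843 170.44662921] [200 160  21  22 356] [0.6041 0.113  0.018 ]
[242.97191011 170.25842697] [233 160  21  21 356] [0.605  0.0227 0.018 ]
[276.02808989 169.93258427] [266 160  21  21 356] [ 0.6065 -0.0671  0.018 ]
[309.13649025 169.79665738] [299 160  21  21 359] [ 0.6075 -0.157   0.018 ]
side [475.6877502   33.10888711] 1249 [-0.2191 -1.5572  0.018 ]
side [498.31148936  48.71319149] 1175 [-0.2692 -1.3383  0.018 ]
side [230.93301435 179.96650718] 209 [ 0.6064 -0.1573  0.018 ]
side [223.30980392 199.76078431] 255 [ 0.6053 -0.0673  0.018 ]
side [214.68064516 222.04516129] 310 [0.6042 0.022  0.018 ]
side [205.07936508 247.50793651] 378 [0.6026 0.1113 0.018 ]
```

```bash
A='[0,0,0,0.12,9.4]'; python3 -m handwheel '[[[0,0,-1,0.12,9.4],[0,0,-1,0.12,9.4],[0,0,-1,0.12,9.4],[0,0,-1,0.12,9.4],[0,0,0,0.12,9.4],[0,0,0,0.12,9.4],[0,0,0,0.12,9.4],[0,0,0,0.12,9.4],[0,0,0,0.12,9.4],[0,0,0,0.095,9.4],[0,0,0,0,9.4]]]'
```

```text
clock: 2.02
eef_pos: [0.2126, 0.5073, 0.2455]
ee_rot: [1.0, -0.001, 0.0, -0.0]
contact_force: [-0.1, 0.5, 0.5]
width: 0.094
```

```bash
python3 -m handwheel '[[[2.9,2.45,0,0,9.4],[2.9,2.45,0,0,9.4],[2.9,2.45,0,0,9.4],[2.9,2.45,0,0,9.4],[2.9,2.45,0,0,9.4],[2.9,2.45,0,0,9.4],[2.9,2.45,0,0,9.4],[2.9,2.45,0,0,9.4],[3.0,2.45,0,0,9.4],[0,0,0,0,9.4],[0,0,0,0,9.4]]]'
python3 - <<'E'
from h import *
d=capture('wrist');cv2.imwrite('pics/w1.png',d['frame'][...,::-1]);print(arm.sense()['eef_pos'])
print(d['fx'],np.round(d['world_from_camera'],3).tolist())
for r in nets.cut_out('wrist','finial_tan_mid')[:2]:
    b=r['bbox'];print(r['confidence'],b,fit([(d,b)],108,[.475,.287]))
E
```

```text
clock: 2.93
eef_pos: [0.4755, 0.285, 0.2449]
ee_rot: [1.0, -0.001, -0.001, 0.0]
contact_force: [0.5, -0.4, 0.4]
width: 0.0937
[0.47457121 0.28609742 0.24523882]
274.59465561468085 [[1.0, -0.002, -0.002, 0.476], [-0.002, -0.966, -0.26, 0.361], [-0.001, 0.26, -0.966, 0.424], [0.0, 0.0, 0.0, 1.0]]
0.74 [232.7, 145.2, 35.4, 46.3] (array([0.47613328, 0.29070798]), array([ 1. ,  4.1, -1. , -2.1]))
```

View pics/w1.png

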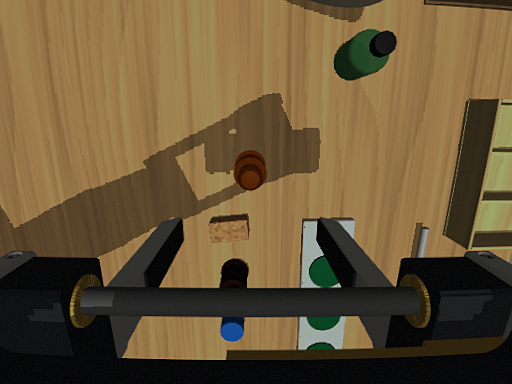

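Tan is at wrist pixel (250,170), centred between the fingers, with the brick clear of them. The fit agrees to about 3 mm, so I'm descending.

```bash
python3 -m handwheel '[[[0,-0.2,3,0,9.4],[0,0,3,0,9.4],[0,0,3,0,9.4],[0,0,3,0,9.4],[0,0,3,0,9.4],[0,0,2.5,0,9.4],[0,0,2,0,9.4],[0,0,1.5,0,9.4],[0,0,0,0,9.4],[0,0,0,0,9.4]]]'
python3 -m handwheel '[[[0,0,0,0,4],[0,0,0,0,4],[0,0,0,0,4],[0,0,0,0,4],[0,0,0,0,4],[0,0,0,0,4],[0,0,0,0,4],[0,0,0,0,4],[0,0,0,0,4],[0,0,0,0,4],[0,0,0,0,4]]]'
```

```text
clock: 3.87
eef_pos: [0.4728, 0.2895, 0.0351]
ee_rot: [1.0, 0.001, -0.001, 0.0]
contact_force: [0.1, 0.6, 1.0]
width: 0.0938
clock: 4.78
eef_pos: [0.4745, 0.2885, 0.0355]
ee_rot: [1.0, -0.0, 0.0, -0.0]
contact_force: [0.8, -0.7, 0.2]
width: 0.0436
```

```bash
python3 -m handwheel '[[[0,0,-1,0,4],[0,0,-2,0,4],[0,0,-3,0,4],[0,0,-3,0,4],[0,0,-3,0,4],[0,0,-2,0,4],[0,0,-1,0,4],[0,0,0,0,4]]]'
python3 -m handwheel '[[[0.2,1,0,0,4],[0.6,2,0,0,4],[1,3,0,0,4],[1,3.5,0,0,4],[1,3.5,0,0,4],[1,3.5,0,0,4],[1,3.5,0,0,4],[1,3.5,0,0,4],[1,3.5,0,0,4],[1,3.5,0,0,4],[1,3.5,0,0,4],[1,3.5,0,0,4]]]'
python3 -m handwheel '[[[1,3,0,0,4],[1,2,0,0,4],[0.45,1.1,0,0,4],[0,0,0,0,4],[0,0,0,0,4],[0,0,0,0,4]]]'
python3 - <<'E'
from h import *
p=[]
for i in range(4):
    d=capture('wrist');p.append(arm.sense()['eef_pos'])
print(np.round(p,4),arm.sense()['width']);cv2.imwrite('pics/w2.png',d['frame'][...,::-1])
hsv=cv2.cvtColor(d['frame'],cv2.COLOR_RGB2HSV)
m=cv2.inRange(hsv,(50,100,40),(85,255,255))
k,_,st,ce=cv2.connectedComponentsWithStats(m)
for i in range(1,k):
    if st[i,4]>150: print(ce[i],st[i],np.round(ray(d,ce[i],.018),4))
E
```

```text
clock: 5.45
eef_pos: [0.4756, 0.2892, 0.1889]
ee_rot: [1.0, -0.0, 0.003, -0.001]
contact_force: [0.5, 0.5, -0.8]
width: 0.0433
clock: 6.45
eef_pos: [0.5804, -0.0888, 0.1822]
ee_rot: [1.0, -0.001, -0.003, -0.001]
contact_force: [1.2, 0.8, -1.2]
width: 0.0436
clock: 6.95
eef_pos: [0.6057, -0.1462, 0.1846]
ee_rot: [1.0, 0.0, -0.001, -0.001]
contact_force: [0.5, 0.4, -1.8]
width: 0.0432
[[ 0.6059 -0.146   0.1851]
 [ 0.606  -0.146   0.1855]
 [ 0.6062 -0.1461  0.1858]
 [ 0.6063 -0.1462  0.1859]] 0.043869488365960926
[248.89336918  35.73207885] [ 224    8   51   56 2232] [0.6049 0.0229 0.018 ]
[249.99571734 115.33404711] [ 226   91   49   50 1868] [ 0.6063 -0.0664  0.018 ]
[251.32309746 177.39519359] [229 165  45  29 749] [ 0.6082 -0.1439  0.018 ]
```

View pics/w2.png

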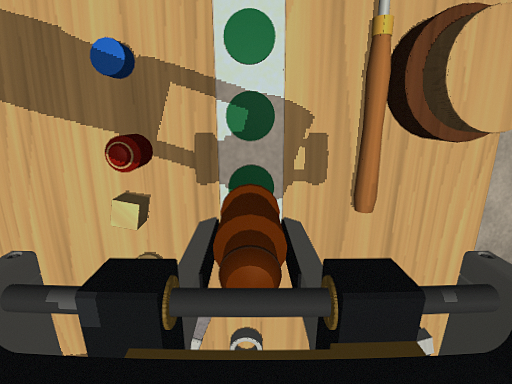

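Tan is held upright. The fingers must still go 11 mm toward -y to be over disc a (0.607,-0.157).

```bash
python3 -m handwheel '[[[0.1,1.1,0,0,4],[0,0,2,0,4],[0,0,3,0,4],[0,0,3,0,4],[0,0,2,0,4],[0,0,1.5,0,4],[0,0,0.6,0,4],[0,0,0.5,0,4],[0,0,0.3,0,4],[0,0,0,0,4],[0,0,0,0,4],[0,0,0,0,4]]]'
python3 - <<'E'
from h import *
for i in range(3):
    capture('wrist');s=arm.sense();print(np.round(s['eef_pos'],4),s['contact_force'])
E
```

```text
clock: 8.15
eef_pos: [0.6083, -0.1589, 0.0579]
ee_rot: [1.0, -0.0, 0.001, 0.0]
contact_force: [0.3, 0.5, -1.3]
width: 0.0434
[ 0.6082 -0.1589  0.0579] [ 0.61920347 -0.15285625 -0.33758459]
[ 0.608  -0.1588  0.0576] [-0.07880794 -0.33754008 -1.66332195]
[ 0.6079 -0.1588  0.0574] [ 0.64779838  0.41313358 -1.08475624]
```

```bash
python3 -m handwheel '[[[0,-0.1,0.1,0,4],[0,0,0.1,0,4],[0,0,0.1,0,4],[0,0,0,0,4],[0,0,0,0,4],[0,0,0,0,4]]]'
python3 -m handwheel '[[[0,0,0.1,0,4],[0,0,0,0,4],[0,0,0,0,4],[0,0,0,0,4]]]'
```

```text
clock: 8.8
eef_pos: [0.6075, -0.1575, 0.0536]
ee_rot: [1.0, -0.0, 0.0, -0.0]
contact_force: [0.7, 1.1, 0.8]
width: 0.0432
clock: 9.13
eef_pos: [0.6075, -0.1575, 0.0535]
ee_rot: [1.0, -0.0, 0.0, 0.0]
contact_force: [-2.5, 2.5, 4.8]
width: 0.0433
```

```bash
python3 -m handwheel '[[[0,0,0,0,6],[0,0,0,0,8],[0,0,0,0,9.4],[0,0,0,0,9.4],[0,0,0,0,9.4],[0,0,0,0,9.4],[0,0,0,0,9.4],[0,0,0,0,9.4]]]'
python3 -m handwheel '[[[0,0,-1,0,9.4],[0,0,-2,0,9.4],[0,0,-3,0,9.4],[0,0,-3,0,9.4],[0,0,-3,0,9.4],[0,0,-3,0,9.4],[0,0,-3,0,9.4],[0,0,0,0,9.4]]]'
python3 -m handwheel '[[[-1.8,-2.9,0,0,9.4],[-1.8,-2.9,0,0,9.4],[-1.8,-2.9,0,0,9.4],[-1.8,-2.9,0,0,9.4],[-1.8,-2.9,0,0,9.4],[-1.8,-2.9,0,0,9.4],[-1.8,-2.9,0,0,9.4],[-1.8,-2.9,0,0,9.4],[-1.9,-2.8,0,0,9.4],[0,0,0,0,9.4],[0,0,0,0,9.4]]]'
python3 - <<'E'
from h import *
w=capture('wrist');cv2.imwrite('pics/w3.png',w['frame'][...,::-1]);print(arm.sense()['eef_pos'])
for r in nets.cut_out('wrist','finial_dark_mid')[:2]:
    print('dark',r['confidence'],r['bbox'],fit([(w,r['bbox'])],92,[.4445,.102]))
S=capture('side');T=capture('top')
o=[(d,nets.cut_out(c,'finial_tan_mid')[:1]) for c,d in (('side',S),('top',T))]
for d,r in o:
    if r: print(r[0]['confidence'],r[0]['bbox'],fit([(d,r[0]['bbox'])],108,[.607,-.157],.018))
cv2.imwrite('pics/s3.png',S['frame'][...,::-1])
E
```

```text
clock: 9.8
eef_pos: [0.6074, -0.1576, 0.0524]
ee_rot: [1.0, -0.001, -0.0, -0.0]
contact_force: [0.8, 0.4, 0.0]
width: 0.0921
clock: 10.47
eef_pos: [0.6101, -0.1585, 0.2421]
ee_rot: [1.0, -0.0, 0.007, 0.002]
contact_force: [0.3, 0.2, 1.6]
width: 0.0938
clock: 11.38
eef_pos: [0.4439, 0.1036, 0.2329]
ee_rot: [1.0, 0.001, 0.001, 0.0]
contact_force: [0.1, -0.3, -0.1]
width: 0.0943
[0.44452652 0.10271959 0.23269549]
0.64 [220.7, 140.7, 24.0, 44.5] (array([ 0.60245984, -0.15865984]), array([ 2.2,  0.4, -2.7, -0.3]))
0.8 [299.8, 160.1, 20.7, 18.2] (array([ 0.60366691, -0.15597426]), array([ 0.1, -1.4, -0.1,  1.7]))
```

View pics/s3.png

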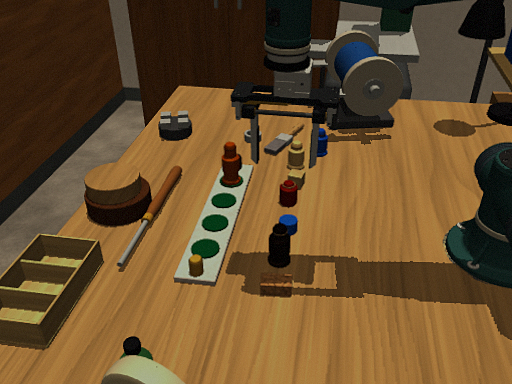

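Tan stands upright on disc a at side (232,165), within about 5 mm of centre by both cameras. Dark (279,245) is next.

```bash
python3 -m handwheel '[[[0,0,3,0,9.4],[0,0,3,0,9.4],[0,0,3,0,9.4],[0,0,3,0,9.4],[0,0,3,0,9.4],[0,0,2.5,0,9.4],[0,0,2,0,9.4],[0,0,1.1,0,9.4],[0,0,0,0,9.4],[0,0,0,0,9.4]]]'
python3 -m handwheel '[[[0,0,0,0,4],[0,0,0,0,4],[0,0,0,0,4],[0,0,0,0,4],[0,0,0,0,4],[0,0,0,0,4],[0,0,0,0,4],[0,0,0,0,4],[0,0,0,0,4],[0,0,0,0,4],[0,0,0,0,4]]]'
```

```text
clock: 12.52
eef_pos: [0.4449, 0.1022, 0.0265]
ee_rot: [1.0, -0.001, -0.0, -0.0]
contact_force: [0.6, -0.5, 0.9]
width: 0.0938
clock: 13.43
eef_pos: [0.4449, 0.1026, 0.0267]
ee_rot: [1.0, -0.0, 0.0, -0.0]
contact_force: [1.1, 0.3, 1.3]
width: 0.0438
```

```bash
python3 -m handwheel '[[[0,0,-1,0,4],[0,0,-2,0,4],[0,0,-3,0,4],[0,0,-3,0,4],[0,0,-3,0,4],[0,0,-2,0,4],[0,0,-1,0,4],[0,0,0,0,4]]]'
python3 -m handwheel '[[[1,1,0,0,4],[2,2,0,0,4],[2.2,2.4,0,0,4],[2.2,2.4,0,0,4],[2.2,2.4,0,0,4],[2.2,2.4,0,0,4],[2.2,2.4,0,0,4],[1.4,1.4,0,0,4],[0.7,0.5,0,0,4],[0,0,0,0,4],[0,0,0,0,4],[0,0,0,0,4]]]'
python3 - <<'E'
from h import *
w=capture('wrist');cv2.imwrite('pics/w4.png',w['frame'][...,::-1]);capture('wrist');print(arm.sense()['eef_pos'])
E
```

```text
clock: 14.1
eef_pos: [0.446, 0.1027, 0.1795]
ee_rot: [1.0, -0.0, 0.003, -0.0]
contact_force: [0.1, -0.6, -0.8]
width: 0.0434
clock: 15.1
eef_pos: [0.6045, -0.0657, 0.1756]
ee_rot: [1.0, -0.0, -0.001, -0.0]
contact_force: [0.2, -0.0, -0.4]
width: 0.0435
[ 0.60479295 -0.06549428  0.17663704]
```

View pics/w4.png

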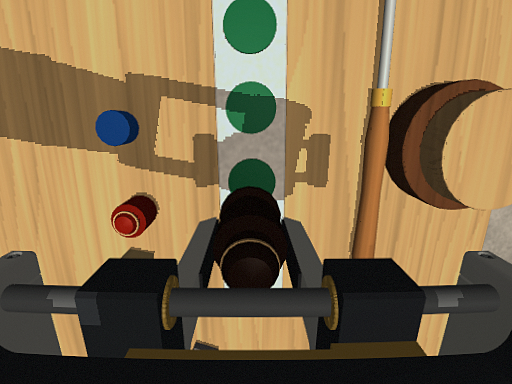

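Dark is held upright at (250,240). The last check was 1.5 mm from disc b, so I'm lowering it.

```bash
python3 -m handwheel '[[[0.1,0.1,0,0,4],[0,0,2,0,4],[0,0,3,0,4],[0,0,3,0,4],[0,0,2,0,4],[0,0,1.5,0,4],[0,0,0.8,0,4],[0,0,0.5,0,4],[0,0,0,0,4],[0,0,0,0,4],[0,0,0,0,4]]]'
python3 -m handwheel '[[[0,0,0.1,0,4],[0,0,0.1,0,4],[0,0,0,0,4],[0,0,0,0,4],[0,0,0,0,4]]]'
```

```text
clock: 16.12
eef_pos: [0.6076, -0.0678, 0.0503]
ee_rot: [1.0, -0.0, 0.002, 0.0]
contact_force: [0.4, 0.1, -1.2]
width: 0.0434
clock: 16.53
eef_pos: [0.6065, -0.0676, 0.0466]
ee_rot: [1.0, -0.001, 0.0, -0.0]
contact_force: [0.1, 0.3, -2.5]
width: 0.0431
```

```bash
python3 -m handwheel '[[[0,0,0.1,0,4],[0,0,0,0,4],[0,0,0,0,4],[0,0,0,0,4]]]'
python3 -m handwheel '[[[0,0,0.1,0,4],[0,0,0,0,4],[0,0,0,0,4],[0,0,0,0,4]]]'
```

```text
clock: 16.87
eef_pos: [0.6065, -0.0676, 0.0454]
ee_rot: [1.0, -0.001, -0.0, -0.0]
contact_force: [0.4, -0.3, -0.3]
width: 0.0436
clock: 17.2
eef_pos: [0.6067, -0.0677, 0.0447]
ee_rot: [1.0, -0.001, 0.0, 0.0]
contact_force: [-0.1, 0.0, 0.0]
width: 0.0433
```

```bash
python3 -m handwheel '[[[0,0,0.1,0,4],[0,0,0,0,4],[0,0,0,0,4],[0,0,0,0,6],[0,0,0,0,8],[0,0,0,0,9.4],[0,0,0,0,9.4],[0,0,0,0,9.4],[0,0,0,0,9.4],[0,0,0,0,9.4],[0,0,0,0,9.4]]]'
python3 -m handwheel '[[[0,0,-1,0,9.4],[0,0,-2,0,9.4],[0,0,-3,0,9.4],[0,0,-3,0,9.4],[0,0,-3,0,9.4],[0,0,-3,0,9.4],[0,0,-3,0,9.4],[0,0,-1,0,9.4],[0,0,0,0,9.4]]]'
python3 -m handwheel '[[[-2,0.6,0,0,9.4],[-3,0.9,0,0,9.4],[-3,0.9,0,0,9.4],[-3,0.9,0,0,9.4],[-3,0.9,0,0,9.4],[-1.3,0.4,0,0,9.4],[0,0,0,0,9.4],[0,0,0,0,9.4]]]'
python3 - <<'E'
from h import *
w=capture('wrist');cv2.imwrite('pics/w5.png',w['frame'][...,::-1]);print(arm.sense()['eef_pos'])
for r in nets.cut_out('wrist','finial_red_mid')[:2]:
    print('red',r['confidence'],r['bbox'],fit([(w,r['bbox'])],60,[.4535,-.114]))
S=capture('side');T=capture('top')
for n,H,g in (('dark',92,[.606,-.067]),('tan',108,[.607,-.157])):
  for c,d in (('side',S),('top',T)):
    for r in nets.cut_out(c,f'finial_{n}_mid')[:1]: print(n,c,r['confidence'],r['bbox'],fit([(d,r['bbox'])],H,g,.018))
cv2.imwrite('pics/s5.png',S['frame'][...,::-1])
E
```

```text
clock: 18.12
eef_pos: [0.6065, -0.0676, 0.0434]
ee_rot: [1.0, -0.001, -0.0, -0.0]
contact_force: [0.2, -0.1, -0.3]
width: 0.0926
clock: 18.87
eef_pos: [0.6081, -0.0679, 0.2383]
ee_rot: [1.0, -0.0, 0.004, 0.001]
contact_force: [-0.3, -1.1, 0.3]
width: 0.0942
clock: 19.53
eef_pos: [0.4527, -0.1133, 0.2318]
ee_rot: [1.0, -0.001, -0.001, -0.001]
contact_force: [-0.1, -0.2, -0.5]
width: 0.0943
[ 0.45331863 -0.11321487  0.23196261]
red 0.72 [336.8, 181.1, 57.2, 57.8] (array([ 0.6327584 , -0.16428576]), array([ 13.6,   7.4,  -2.4, -13.4]))
red 0.59 [234.4, 153.9, 30.5, 32.2] (array([ 0.45215802, -0.1079019 ]), array([-0.9, -1.9,  0.9,  1.7]))
dark side 0.62 [212.3, 168.1, 20.7, 36.2] (array([ 0.60605283, -0.06592458]), array([ 0.1, -2.5, -0.1,  1.5]))
dark top 0.84 [269.1, 160.3, 16.8, 20.5] (array([ 0.60053442, -0.07040081]), array([-0.7, -0.1,  0.6,  0.1]))
tan side 0.95 [222.5, 141.0, 20.7, 40.9] (array([ 0.60326877, -0.16697561]), array([ 0.8, -1.5, -0.9,  1.2]))
tan top 0.85 [301.7, 156.8, 17.1, 19.6] (array([ 0.61083966, -0.15575755]), array([-1.8, -0.9,  1.5,  0.9]))
```

View pics/s5.png

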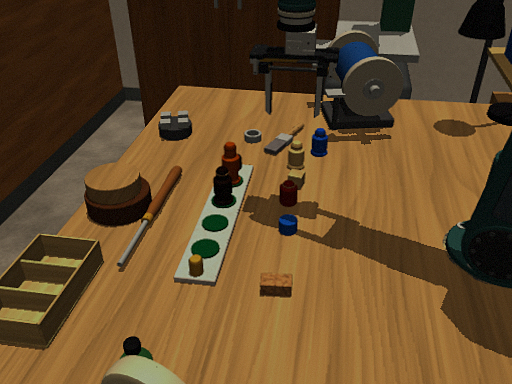

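View pics/w5.png

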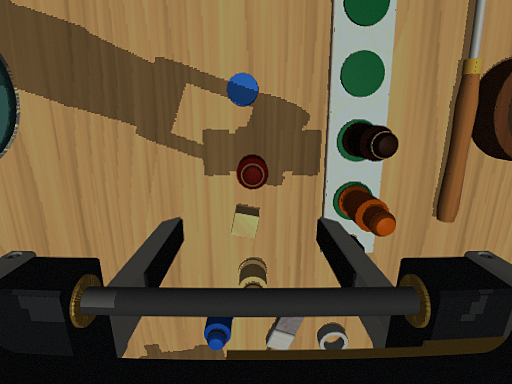

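Dark and tan stand upright on discs b and a (side 222,185 and 232,163). Red is at wrist (253,170), centred between the jaws and clear of the block.

```bash
python3 -m handwheel '[[[0,-0.1,3,0,9.4],[0,0,3,0,9.4],[0,0,3,0,9.4],[0,0,3,0,9.4],[0,0,3,0,9.4],[0,0,3,0,9.4],[0,0,2,0,9.4],[0,0,1.5,0,9.4],[0,0,0.6,0,9.4],[0,0,0,0,9.4],[0,0,0,0,9.4]]]'
python3 -m handwheel '[[[0,0,0,0,4],[0,0,0,0,4],[0,0,0,0,4],[0,0,0,0,4],[0,0,0,0,4],[0,0,0,0,4],[0,0,0,0,4],[0,0,0,0,4],[0,0,0,0,4],[0,0,0,0,4],[0,0,0,0,4]]]'
```

```text
clock: 20.85
eef_pos: [0.454, -0.1125, 0.013]
ee_rot: [1.0, -0.0, 0.0, 0.0]
contact_force: [-0.5, -0.2, -0.4]
width: 0.0939
clock: 21.77
eef_pos: [0.4535, -0.1125, 0.0125]
ee_rot: [1.0, -0.001, 0.0, -0.0]
contact_force: [0.4, 0.0, -0.1]
width: 0.0434
```

```bash
python3 -m handwheel '[[[0,0,-1,0,4],[0,0,-2,0,4],[0,0,-3,0,4],[0,0,-3,0,4],[0,0,-3,0,4],[0,0,-2,0,4],[0,0,-1,0,4],[0,0,0,0,4]]]'
python3 -m handwheel '[[[0.6,-1,0,0,4],[1.4,-2,0,0,4],[1.8,-2.8,0,0,4],[1.8,-2.8,0,0,4],[1.8,-2.8,0,0,4],[1.8,-2.8,0,0,4],[1.8,-2.8,0,0,4],[1.8,-2.8,0,0,4],[1.4,-1.65,0,0,4],[0.8,-1,0,0,4],[0,0,0,0,4],[0,0,0,0,4]]]'
python3 -m handwheel '[[[0,0,0,0,4],[0,0,0,0,4],[0,0,0,0,4]]]'
```

```text
clock: 22.43
eef_pos: [0.4549, -0.113, 0.1657]
ee_rot: [1.0, -0.0, 0.003, 0.001]
contact_force: [0.9, 0.8, -0.3]
width: 0.0431
clock: 23.43
eef_pos: [0.6024, 0.1127, 0.1595]
ee_rot: [1.0, 0.0, -0.003, 0.0]
contact_force: [-0.1, 0.5, -1.4]
width: 0.0432
clock: 23.68
eef_pos: [0.6032, 0.111, 0.1624]
ee_rot: [1.0, -0.001, -0.0, 0.0]
contact_force: [0.4, -0.0, -0.7]
width: 0.0434
```

```bash
python3 -m handwheel '[[[0,-0.1,2,0,4],[0,0,3,0,4],[0,0,3,0,4],[0,0,2,0,4],[0,0,1.5,0,4],[0,0,0.8,0,4],[0,0,0.5,0,4],[0,0,0,0,4],[0,0,0,0,4],[0,0,0,0,4],[0,0,0,0,4]]]'
python3 -m handwheel '[[[0,0,0.1,0,4],[0,0,0.1,0,4],[0,0,0,0,4],[0,0,0,0,4],[0,0,0,0,4]]]'
python3 -m handwheel '[[[0,0,0.1,0,4],[0,0,0,0,4],[0,0,0,0,4],[0,0,0,0,4]]]'
```

```text
clock: 24.6
eef_pos: [0.6047, 0.113, 0.0361]
ee_rot: [1.0, -0.001, 0.001, -0.0]
contact_force: [0.3, -0.1, -0.4]
width: 0.0433
clock: 25.02
eef_pos: [0.6036, 0.1129, 0.0324]
ee_rot: [1.0, -0.0, -0.0, -0.0]
contact_force: [-0.2, 0.2, -1.0]
width: 0.0434
clock: 25.35
eef_pos: [0.6036, 0.1129, 0.0314]
ee_rot: [1.0, -0.0, -0.0, -0.0]
contact_force: [0.3, -0.8, -1.5]
width: 0.0433
```

```bash
python3 -m handwheel '[[[0,0,0.1,0,4],[0,0,0,0,4],[0,0,0,0,4],[0,0,0,0,6],[0,0,0,0,8],[0,0,0,0,9.4],[0,0,0,0,9.4],[0,0,0,0,9.4],[0,0,0,0,9.4],[0,0,0,0,9.4],[0,0,0,0,9.4]]]'
python3 -m handwheel '[[[0,0,-1,0,9.4],[0,0,-2,0,9.4],[0,0,-3,0,9.4],[0,0,-3,0,9.4],[0,0,-3,0,9.4],[0,0,-3,0,9.4],[0,0,-3,0,9.4],[0,0,-2,0,9.4],[0,0,0,0,9.4]]]'
python3 -m handwheel '[[[-1,2.5,0,0,9.4],[-1.4,3.5,0,0,9.4],[-1.4,3.5,0,0,9.4],[-1.4,3.5,0,0,9.4],[-1.4,3.5,0,0,9.4],[-1.4,3.5,0,0,9.4],[-1.4,3.5,0,0,9.4],[-1.4,3.5,0,0,9.4],[-1.4,3.5,0,0,9.4],[-1.4,3.5,0,0,9.4],[-1.2,3.5,0,0,9.4],[-0.4,1.9,0,0,9.4]]]'
python3 -m handwheel '[[[0,0,0,0,9.4],[0,0,0,0,9.4],[0,0,0,0,9.4]]]'
python3 - <<'E'
from h import *
w=capture('wrist');cv2.imwrite('pics/w6.png',w['frame'][...,::-1]);print(arm.sense()['eef_pos'])
for r in nets.cut_out('wrist','finial_pale_mid')[:2]:
    print('pale',r['confidence'],r['bbox'],fit([(w,r['bbox'])],76,[.4515,-.281]))
S=capture('side');T=capture('top')
for n,H,g in (('red',60,[.6035,.112]),):
  for c,d in (('side',S),('top',T)):
    for r in nets.cut_out(c,f'finial_{n}_mid')[:1]: print(n,c,r['confidence'],r['bbox'],fit([(d,r['bbox'])],H,g,.018))
E
```

```text
clock: 26.27
eef_pos: [0.6037, 0.1129, 0.0305]
ee_rot: [1.0, -0.0, 0.0, -0.0]
contact_force: [1.5, 0.6, -0.3]
width: 0.0924
clock: 27.02
eef_pos: [0.606, 0.1131, 0.2381]
ee_rot: [1.0, -0.0, 0.006, -0.001]
contact_force: [0.8, -0.1, 0.9]
width: 0.0944
clock: 28.02
eef_pos: [0.4488, -0.2839, 0.229]
ee_rot: [1.0, -0.002, -0.001, 0.0]
contact_force: [-0.1, -0.5, -0.2]
width: 0.094
clock: 28.27
eef_pos: [0.4512, -0.28, 0.2296]
ee_rot: [1.0, -0.0, -0.0, -0.001]
contact_force: [-0.4, -0.1, 0.8]
width: 0.094
[ 0.45145985 -0.27971481  0.22987455]
pale 0.98 [239.6, 158.6, 28.1, 40.4] (array([ 0.45614993, -0.2868644 ]), array([-2.4,  0.6,  2.5, -0.5]))
red side 0.74 [193.4, 221.2, 22.3, 32.9] (array([0.60263687, 0.10947976]), array([-0.1,  0.3,  0.1, -0.2]))
red top 0.82 [199.9, 160.0, 16.2, 19.5] (array([0.60217113, 0.11419128]), array([-1.2,  0.4,  1.4, -0.4]))
```

View pics/w6.png

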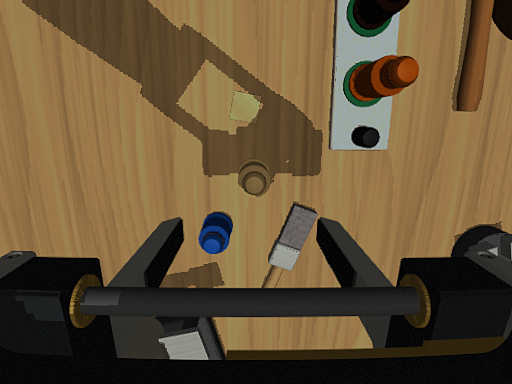

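Red is on disc d within 3 mm. Pale is at wrist (254,177), and the brush and the blue look-alike are clear of the fingers, so I'm descending.

```bash
python3 -m handwheel '[[[0.1,0.2,3,0,9.4],[0,0,3,0,9.4],[0,0,3,0,9.4],[0,0,3,0,9.4],[0,0,3,0,9.4],[0,0,3,0,9.4],[0,0,2,0,9.4],[0,0,1.1,0,9.4],[0,0,0,0,9.4],[0,0,0,0,9.4]]]'
python3 -m handwheel '[[[0,0,0,0,4],[0,0,0,0,4],[0,0,0,0,4],[0,0,0,0,4],[0,0,0,0,4],[0,0,0,0,4],[0,0,0,0,4],[0,0,0,0,4],[0,0,0,0,4],[0,0,0,0,4],[0,0,0,0,4]]]'
```

```text
clock: 29.4
eef_pos: [0.4527, -0.2829, 0.0198]
ee_rot: [1.0, -0.0, 0.0, -0.0]
contact_force: [0.2, -0.3, -0.5]
width: 0.0942
clock: 30.32
eef_pos: [0.4525, -0.283, 0.0196]
ee_rot: [1.0, -0.001, 0.0, 0.0]
contact_force: [0.7, 0.1, 1.3]
width: 0.0435
```

```bash
python3 -m handwheel '[[[0,0,-1,0,4],[0,0,-2,0,4],[0,0,-3,0,4],[0,0,-3,0,4],[0,0,-3,0,4],[0,0,-3,0,4],[0,0,-2,0,4],[0,0,-1,0,4],[0,0,0,0,4],[0,0,0,0,4]]]'
python3 -m handwheel '[[[0.6,-1,0,0,4],[1.2,-2,0,0,4],[1.5,-3,0,0,4],[1.5,-3.2,0,0,4],[1.5,-3.2,0,0,4],[1.5,-3.2,0,0,4],[1.5,-3.2,0,0,4],[1.5,-3.2,0,0,4],[1.5,-3.2,0,0,4],[1.3,-3,0,0,4],[1,-1.6,0,0,4],[0.6,-0.75,0,0,4]]]'
python3 -m handwheel '[[[0,0,0,0,4],[0,0,0,0,4],[0,0,0,0,4],[0,0,0,0,4],[0,0,0,0,4]]]'
```

```text
clock: 31.15
eef_pos: [0.4521, -0.2828, 0.1991]
ee_rot: [1.0, -0.001, -0.0, -0.0]
contact_force: [1.2, 0.2, -1.2]
width: 0.0434
clock: 32.15
eef_pos: [0.6041, 0.0262, 0.1964]
ee_rot: [1.0, 0.001, -0.002, -0.001]
contact_force: [0.4, 0.1, 0.6]
width: 0.0432
clock: 32.57
eef_pos: [0.6042, 0.0211, 0.1997]
ee_rot: [1.0, -0.002, 0.0, 0.0]
contact_force: [-0.4, 0.1, 0.3]
width: 0.0432
```

```bash
python3 -m handwheel '[[[0,-0.1,2,0,4],[0,0,3,0,4],[0,0,3,0,4],[0,0,3,0,4],[0,0,2,0,4],[0,0,1.5,0,4],[0,0,0.8,0,4],[0,0,0.5,0,4],[0,0,0.1,0,4],[0,0,0,0,4],[0,0,0,0,4],[0,0,0,0,4]]]'
python3 -m handwheel '[[[0,0,0.1,0,4],[0,0,0,0,4],[0,0,0,0,4],[0,0,0,0,4],[0,0,0,0,4]]]'
python3 -m handwheel '[[[0,0,0.1,0,4],[0,0,0,0,4],[0,0,0,0,4],[0,0,0,0,4]]]'
```

```text
clock: 33.57
eef_pos: [0.6056, 0.0233, 0.0421]
ee_rot: [1.0, -0.001, 0.001, 0.0]
contact_force: [-0.5, 0.8, -0.8]
width: 0.0433
clock: 33.98
eef_pos: [0.6046, 0.0234, 0.0395]
ee_rot: [1.0, -0.0, 0.0, -0.0]
contact_force: [-0.3, 0.2, -0.0]
width: 0.0432
clock: 34.32
eef_pos: [0.6045, 0.0234, 0.0384]
ee_rot: [1.0, -0.001, -0.0, -0.0]
contact_force: [-0.7, -0.1, -1.0]
width: 0.0433
```

```bash
python3 -m handwheel '[[[0,0,0.1,0,4],[0,0,0,0,4],[0,0,0,0,4],[0,0,0,0,6],[0,0,0,0,8],[0,0,0,0,9.4],[0,0,0,0,9.4],[0,0,0,0,9.4],[0,0,0,0,9.4],[0,0,0,0,9.4],[0,0,0,0,9.4]]]'
python3 -m handwheel '[[[0,0,-1,0,9.4],[0,0,-2,0,9.4],[0,0,-3,0,9.4],[0,0,-3,0,9.4],[0,0,-3,0,9.4],[0,0,-3,0,9.4],[0,0,-3,0,9.4],[0,0,-3,0,9.4],[0,0,0,0,9.4]]]'
python3 -m handwheel '[[[-3,-1,0,0,9.4],[-3,-1,0,0,9.4],[-3,-1,0,0,9.4],[-3,-1,0,0,9.4],[-3,-1,0,0,9.4],[-3,-1,0,0,9.4],[-3,-1,0,0,9.4],[0,0,0,0,9.4],[0,0,0,0,9.4],[0,0,0,0,9.4]]]'
python3 - <<'E'
from h import *
D={c:capture(c) for c in ['side','top']}
for n,H,g in (('red',60,[.6035,.112]),('pale',76,[.6047,.0225]),('dark',92,[.606,-.067]),('tan',108,[.607,-.157])):
  o=[]
  for c,d in D.items():
    for r in nets.cut_out(c,f'finial_{n}_mid'):
      b=np.array(r['bbox']);e=bb(d,sil(*g,H,.018))
      if np.abs((b[:2]+b[2:]/2)-(e[:2]+e[2:])/2).max()<15: o.append((d,b));break
  x,r=fit(o,H,g,.018);print(n,len(o),np.round((x-g)*1e3,1),r)
a=D['side']['frame'][110:300,120:340];b=D['top']['frame'][130:210,150:370]
im=np.vstack([cv2.resize(x,None,fx=2.1,fy=2.1,interpolation=cv2.INTER_CUBIC) for x in (a,b)])
cv2.imwrite('pics/end.png',im[...,::-1])
E
```

```text
clock: 35.23
eef_pos: [0.6046, 0.0234, 0.0375]
ee_rot: [1.0, -0.0, 0.0, -0.0]
contact_force: [0.4, 0.6, -0.3]
width: 0.092
clock: 35.98
eef_pos: [0.6072, 0.0233, 0.2569]
ee_rot: [1.0, -0.0, 0.007, 0.0]
contact_force: [0.3, 0.3, 1.8]
width: 0.0939
clock: 36.82
eef_pos: [0.3951, 0.0935, 0.2476]
ee_rot: [1.0, -0.0, 0.001, 0.0]
contact_force: [0.4, -0.0, 0.1]
width: 0.0941
red 2 [-3.7  0.3] [ 0.7  1.4 -1.4 -0.9 -1.3  1.4  3.  -0.6]
pale 2 [ 2.7 -2.5] [ 0.1  0.1 -1.4  0.6 -0.3 -0.1  2.1  1.7]
dark 2 [-0.6 -4.8] [-0.6 -3.1  0.7  1.8  0.9 -0.4 -0.8  0.4]
tan 2 [-0.7 -1.2] [ 0.1  3.4 -3.3 -0.7 -0.5  0.1  1.1  1. ]
```

View pics/end.png

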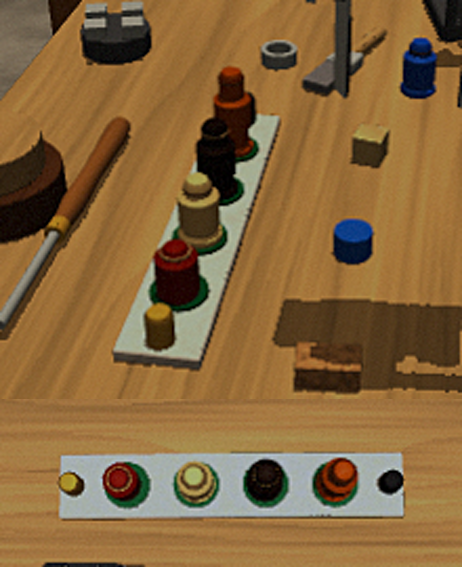

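The crop shows all four upright on their discs from the brass post in the order red, pale, dark, tan: side view (178,275), (199,215), (216,160), (234,110). The gripper is clear, so I'm handing in.

```bash
python3 -c "
from station import arm
print(arm.job_done())"
```

```text
the job is handed in; nothing more can be done
None
```

The job is handed in: all four finials stand upright on their own discs. From the brass post at the +y end the order is red (disc d), pale (disc c), dark (disc b) and orange-brown (disc a). It took about 37 s of the 102 s allowed, and no finial fell.

- **Position:** the last check, using the side and top cameras together, put each finial within 5 mm of its disc centre; the limit is 14 mm. The gripper was open and clear of everything.
- **Disagreements:** single-camera estimates differed by up to about 11 mm on one axis; the worst was an earlier check of the orange-brown finial, with the side camera alone 10 mm off disc centre. I judged uprightness by eye from the pictures and did not measure it.
- **Missed detection:** the network did not find the dark finial in the wrist picture, so I gripped it using the first side and top measurement.

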